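Hang the cobble basket in the soaking pot for weighing under water

ROBOT

A 6-joint arm with a two-finger parallel gripper is mounted at the origin on the work surface. World frame = base frame: x ahead of the robot, y to its left, z up, the work surface at z = 0. Lengths are in m, angles in rad, forces in N, time in s.
With the tool pointing down it reaches from about 0.225 to 0.875 m from the base axis. Payload 3.4 kg.
Tool frame: the origin (TCP) lies on the centre line of the jaws, within the pads' length; the fingertips stand 11 mm ahead of it and the grasp point (between the pads) lies 8 mm behind it; z points along the fingers, y is the line along which they close (so a half turn about z gives the same grasp; the last joint's range is limited). The gripper opens to 85 mm and grips with 20 to 120 N. Pads are 22 mm wide; open, the fingers measure 114 mm over their backs; the gripper's body (76 mm by 85 mm) begins 54 mm behind the grasp point. The pads swing forward as they close: fully open they stand 13 mm farther back than shut.
Start: joints at [1.17, 0.276, 1.505, -0, 1.361, -0.121], TCP at [0.159, 0.553, 0.242] pointing down, gripper open.
Joint ranges: [-2.89, 2.89], [-0.75, 2.08], [0.22, 2.7], [-1.18, 4.32], [0.11, 2.71], [-2.7, 2.7]. Speed limits (rad/s): [2.57, 2.57, 3.14, 3.14, 3.14, 3.14].

INTERFACE

Orientations are given as a unit quaternion [w, x, y, z].
In Python, from rig import manip, eyes, job gives the robot as it stands.
- The arm moves only by the tool drive_tool, never from a script. Its argument "rows" is a list of rows, each a list of 3 entries, a list of its own where there are three numbers: the turn, a rotation vector about the world's x, y, z in rad, then the shift along the world's x, y, z in cm, then the finger opening in cm, from 0 to 8.54. A call has 1 to 8 rows; each row shifts and turns the commanded pose from where the row before left it; what a row does not reach is not made up. A row lasts 1/8 s, in which the tool goes at most 62.5 mm and 10.7 degrees, less where a joint would pass 70% of its speed; a pose out of reach is approached as far as the arm can. A call is refused whole if a number of a shift passes 6.25 or a number of a turn 0.188, either way. A call with a gripper value outside its range is refused whole. The fingers move at their own pace and stop on an object; "force" is the grip in N (left out, the last holds). Time passes only in rows, so rows that do not move let the fingers close. It gives the time, the measured TCP pose, the force, the opening and the grip force at its end, in the units of the state.
- manip.get_state(): the state, without advancing time (a new reading comes with each control period).
- eyes.get_image(name): name is "scene" or "side" or "wrist"; returns the picture (384x512x3 uint8, red, green, blue); there is no depth.
- eyes.get_calibration(name): a dict with "camera_matrix" (3x3 intrinsics, pixels), "view" (4x4, takes a point from world to camera coordinates). Camera axes: x right, y up, looking along -z (the intrinsics and any distortion apply to the point x, -y, -z); pixel columns grow to the right and rows downward; lengths in m; the calibration is good to about 2 mm. A picture is of the moment at which its call begins: read the wrist's pose just before it. get_calibration takes no time and is no camera call; for the wrist camera it gives the pose at the moment of the call.
- job.sign_off(): hands the job in; it is judged then, once.
The state is a dict: "clock": time; "qpos": joint angles; "qd": joint speeds; "effort": joint torques, N m; "position": TCP position; "ee_rot": TCP orientation; "contact_force": force on the tool from outside, world axes, zero at the start; "moment": the same for the moment, N m; "width": finger opening in m; "gripper_force": force on a finger pad.
Only numpy, scipy, OpenCV 4.12 (cv2) and the standard library are available. Lean on these libraries where they do the work, as an engineer would, in place of code of your own. Each camera call takes 0.05 s, during which the arm holds its last target. There are 200 camera calls.

TASK

Lower the cobble from the tray gently into the wire basket and let go of it there. Then swing up the basket's bail, lift the basket by the bail's wooden grip over the rim into the soaking pot without knocking the pot, and finish while still holding it there: hanging still and level in the middle of the pot, with its bottom about 20 mm above the pot's floor and touching neither floor nor wall, so that the pot can be filled round it. Leave the tins, the mould and the bottle where they stand.

Things in the scene. Friction and masses are not known exactly. Their poses are not given: they have to be found in the camera images.
- cobble_center (a point): Centre of the cobble: a brown rounded river stone, 54 mm across (round from above, widest half-way up), 46 mm high, with a small flat underside, about 160 g; this point is 23 mm above its underside. It starts in the aluminium sample tray in the middle of the bench, in front of two tins.
- basket: Round stainless wire basket standing loose on the bench left or right of the tray: 156 mm outside, 149 mm inside, 90 mm high, flat bottom 4 mm thick, 0.40 kg with its bail. Origin: centre of its underside; z up; its y axis is parallel to the bail's hinge.
- bail_hinge (a point): Middle of the bail's hinge axis, on the basket's own axis, 86 mm above its underside; the hinge runs along the basket's y between two ears on the rim (172 mm over the bail's wires). At the start the bail lies over to the basket's -x side, leaning 1.25 rad from upright on its stop. It swings freely either way and falls over if not held.
- grip_center (a point): Centre of the bail's wooden hand grip: a round sleeve 18 mm thick, 86 mm long, parallel to the basket's y, 114 mm from the hinge axis; 200 mm above the basket's underside when upright. The sleeve turns freely on the wire: a gripper closed across it can swing the bail up in an arc without turning itself, and the lifted basket hangs level beneath it.
- pot: Round stainless soaking pot, empty, fixed on the bench on the other side of the tray from the basket: 248 mm outside, 242 mm inside, 120 mm high, two small handles outside below the rim at its +x and -x sides (out to 160 mm from the axis, 98 mm high). Origin: centre of its underside; its axis is vertical.
- pot_floor (a point): Centre of the pot's inner floor, 4 mm above the bench.
- tray: Aluminium sample tray, 260 mm (its x) by 220 mm (its y), floor 3 mm thick, rim 22 mm high, fixed on the bench. Origin: centre of its underside.
- tin0: Lidded aluminium moisture tin, 56 mm across and 38 mm high, in the far half of the tray; leave alone. Origin: centre of its underside.
- tin1: The other moisture tin, the same, in the far half of the tray; leave alone. Origin: centre of its underside.
- mould: Steel soil compaction mould with collar and two studs on a 150 mm square base plate, 178 mm high, 4 kg, at the far side of the bench; leave alone. Origin: centre of its underside.
- bottle: White plastic water bottle with a green cap, 72 mm across, 240 mm high, at the far side of the bench; leave alone. Origin: centre of its underside.
Things that resemble listed ones, but are neither listed nor needed, are in the scene too. Several things look just like the part that bears cobble_center: the one meant starts farthest to the robot's right.

How it is judged:
By the outcome, as a careful person would: the job done as asked, in the order asked, and still so for the second after the job is handed in, while the arm keeps its last pose, push and grip.
It also fails if it takes over 72 s, if anything falls off the work surface, if the arm or the gripper's body presses on something with over 40 N, if the wrist force passes 120 N, or if a joint passes its speed limit or range.

## Working session

There is one attempt and no reset: what is moved stays moved. The work goes in short steps, Python scripts to look and compute and a tool call to move; the robot and the scene stay as the last step left them, time stands still between calls to the robot, and variables do not carry over. Pictures are saved under pics/ and viewed, at most 10 in all, crops included, and the job is handed in when it is done.

Besides the shell and the picture viewer there is one more tool, called after "Request:" as a command line: name --argument value ..., lists and objects as JSON in quotes. drive_tool: Moves the arm, as the interface text tells. Its arguments: {"type":"object","properties":{"rows":{"type":"array"},"force":{"type":"number"}},"required":["rows"]}

```bash
mkdir -p pics; cat > h.py <<'E'
import numpy as np, cv2
from rig import manip, eyes, job
def snap(n,f):
    c=eyes.get_calibration(n); im=eyes.get_image(n); cv2.imwrite('pics/'+f,im[:,:,::-1]); return im,c
def ray(c,u,v):
    K=np.array(c['camera_matrix']);V=np.array(c['view']);R=V[:3,:3];t=V[:3,3]
    d=np.linalg.inv(K)@[u,v,1]; d=R.T@(d*[1,-1,-1]); return -R.T@t,d
def onz(c,u,v,z):
    o,d=ray(c,u,v); return o+d*(z-o[2])/d[2]
def proj(c,p):
    V=np.array(c['view']);q=V[:3,:3]@p+V[:3,3]; q=np.array(c['camera_matrix'])@(q*[1,-1,-1]); return q[:2]/q[2]
def two(c1,p1,c2,p2):
    a,d=ray(c1,*p1);b,e=ray(c2,*p2);s=np.linalg.lstsq(np.c_[d,-e],b-a,rcond=None)[0]
    x,y=a+s[0]*d,b+s[1]*e; return (x+y)/2,np.linalg.norm(x-y)
E
python3 - <<'E'
from h import *
a,ca=snap('scene','s0.png'); b,cb=snap('side','d0.png')
for c in (ca,cb): print({k:np.round(v,3).tolist() for k,v in c.items()})
E
```

```text
{'camera_matrix': [[353.243, 0.0, 252.452], [0.0, 353.243, 189.027], [0.0, 0.0, 1.0]], 'view': [[-0.799, 0.602, -0.016, 0.464], [-0.411, -0.527, 0.744, 0.106], [0.439, 0.601, 0.668, -1.231], [0.0, 0.0, 0.0, 1.0]]}
{'camera_matrix': [[413.701, 0.0, 259.547], [0.0, 413.701, 184.644], [0.0, 0.0, 1.0]], 'view': [[-0.98, -0.198, 0.0, 0.56], [0.131, -0.647, 0.751, -0.189], [-0.148, 0.736, 0.66, -1.092], [0.0, 0.0, 0.0, 1.0]]}
```

View pics/s0.png

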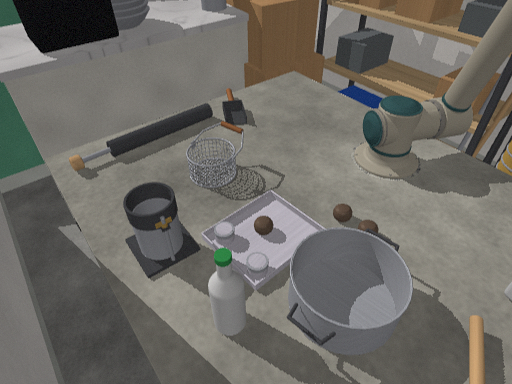

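View pics/d0.png

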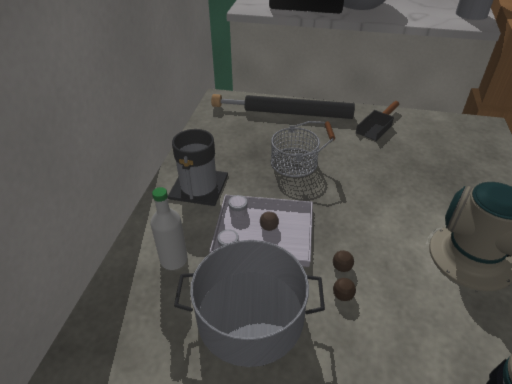

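```bash
python3 - <<'E'
from h import *
a=cv2.imread('pics/s0.png');b=cv2.imread('pics/d0.png')
A=cv2.resize(a[110:260,180:280],None,fx=4,fy=4,interpolation=cv2.INTER_CUBIC)
B=cv2.resize(b[110:260,250:350],None,fx=4,fy=4,interpolation=cv2.INTER_CUBIC)
cv2.imwrite('pics/c0.png',np.hstack([A,B]))
c=eyes.get_calibration('scene');d=eyes.get_calibration('side')
for p,q in (((263,225),(269,221)),((342,213),(343,261)),((368,228),(344,289))): print(two(c,p,d,q))
for n,im,cc in(('scene',a,c),('side',b,d)):
    h=cv2.cvtColor(im,cv2.COLOR_BGR2HSV); f=im.astype(int)
    m=((f[:,:,2]-f[:,:,0]>15)&(f[:,:,2]<140)).astype(np.uint8)
    N,l,s,ce=cv2.connectedComponentsWithStats(m)
    for i in range(1,N):
        if 60<s[i,4]<600 : print(n,s[i],ce[i].round(1),onz(cc,*ce[i],.026).round(3))
E
```

```text
(array([5.43541544e-01, 5.03133887e-04, 2.32597285e-02]), np.float64(0.0025927747347875008))
(array([0.33381053, 0.09924775, 0.01975442]), np.float64(0.000771332448201758))
(array([0.32742841, 0.18631963, 0.02603714]), np.float64(0.003950992297288528))
scene [445  66  19  14 103] [453.8  73.3] [-0.768 -0.204  0.026]
scene [472  92  40  67 597] [494.7 121.1] [-0.488  0.125  0.026]
scene [418 102  22  29 244] [429.7 116.5] [-0.326 -0.048  0.026]
scene [385 113  15  21  85] [390.3 121.4] [-0.176 -0.12   0.026]
scene [220 120  24  14 146] [231.2 126.8] [ 0.327 -0.47   0.026]
scene [368 147  39  31 206] [387.2 163.4] [0.05  0.038 0.026]
scene [ 69 155  16  17 142] [ 77.2 164.2] [ 0.868 -0.6    0.026]
scene [333 203  19  19 280] [342.1 212. ] [0.336 0.1   0.026]
scene [155 216  17  13 103] [163.3 223.1] [ 0.759 -0.175  0.026]
scene [254 216  19  19 275] [262.9 224.7] [ 0.544 -0.     0.026]
scene [358 219  20  13 169] [367.5 225.1] [0.318 0.176 0.026]
scene [480 316   6  68 137] [483.1 351.8] [0.407 0.541 0.026]
side [211  94  11  13 127] [215.8  99.9] [ 0.872 -0.608  0.026]
side [382 100  17  15 121] [391.  107.3] [ 0.188 -0.688  0.026]
side [325 121  10  19 108] [329.3 130. ] [ 0.412 -0.482  0.026]
side [179 159  14   8  70] [185.6 162.2] [ 0.858 -0.201  0.026]
side [262 212  13   8  66] [268.4 215.5] [ 0.549 -0.016  0.026]
side [335 250  17  12 150] [342.8 255.7] [0.336 0.088 0.026]
side [335 278  19  14 193] [343.8 284.2] [0.329 0.175 0.026]
```

View pics/c0.png

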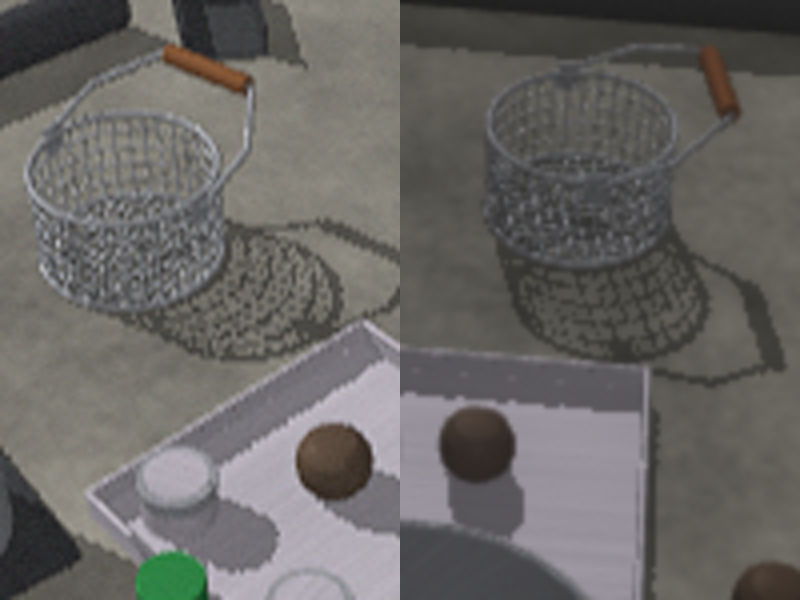

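```bash
python3 - <<'E'
from h import *
from scipy.optimize import least_squares
c=eyes.get_calibration('scene');d=eyes.get_calibration('side')
S=lambda x,y:(180+x/4,110+y/4)
D=lambda x,y:(250+(x-400)/4,110+y/4)
def circ(P,r):
    P=np.array(P)[:,:2];f=least_squares(lambda q:np.linalg.norm(P-q,axis=1)-r,P.mean(0));return f.x.round(4),f.fun.round(3)
s=[onz(c,*S(*p),.089) for p in ((27,172),(124,112),(219,168),(80,214),(175,215),(190,130))]
e=[onz(d,*D(*p),.089) for p in ((486,120),(581,70),(676,130),(540,172),(640,172),(590,186))]
print(circ(s,.077),circ(e,.077))
print('grip',two(c,S(207,68),d,D(720,80)))
print('gripA',two(c,S(170,55),d,D(711,50)),'gripB',two(c,S(247,82),d,D(731,112)))
print('ears',onz(c,*S(52,138),.086),onz(c,*S(217,198),.086),onz(d,*D(568,71),.086),onz(d,*D(597,188),.086))
a=cv2.imread('pics/s0.png');b=cv2.imread('pics/d0.png')
A=cv2.resize(a[220:360,280:420],None,fx=2.8,fy=2.8,interpolation=cv2.INTER_CUBIC)
B=cv2.resize(b[230:370,180:320],None,fx=2.8,fy=2.8,interpolation=cv2.INTER_CUBIC)
cv2.imwrite('pics/c1.png',np.hstack([A,B]))
s=manip.get_state(); print({k:np.round(v,3).tolist() for k,v in s.items()})
E
```

```text
(array([ 0.5156, -0.3045]), array([-0.001, -0.001, -0.   , -0.008,  0.003, -0.007])) (array([ 0.5143, -0.3013]), array([-0.   ,  0.001, -0.001, -0.003, -0.001,  0.005]))
grip (array([ 0.40970159, -0.3376581 ,  0.12151446]), np.float64(0.0005131253494276729))
gripA (array([ 0.42026825, -0.37836601,  0.12052786]), np.float64(0.003127235381945065)) gripB (array([ 0.39792424, -0.29644981,  0.12213933]), np.float64(0.0035108202539531194))
ears [ 0.53965953 -0.37722717  0.086     ] [ 0.47932762 -0.22617011  0.086     ] [ 0.53613737 -0.37959762  0.086     ] [ 0.49165472 -0.22375003  0.086     ]
{'clock': 0.1, 'qpos': [1.17, 0.277, 1.506, 0.0, 1.361, -0.121], 'qd': [-0.001, -0.002, -0.002, 0.002, -0.0, -0.001], 'effort': [0.002, -41.769, -24.641, -0.0, 0.006, -0.0], 'position': [0.159, 0.552, 0.242], 'ee_rot': [-0.0, 0.139, 0.99, -0.001], 'contact_force': [0.718, -0.654, -0.791], 'moment': [-0.002, 0.019, -0.041], 'gripper_force': 0.0, 'width': 0.085}
```

View pics/c1.png

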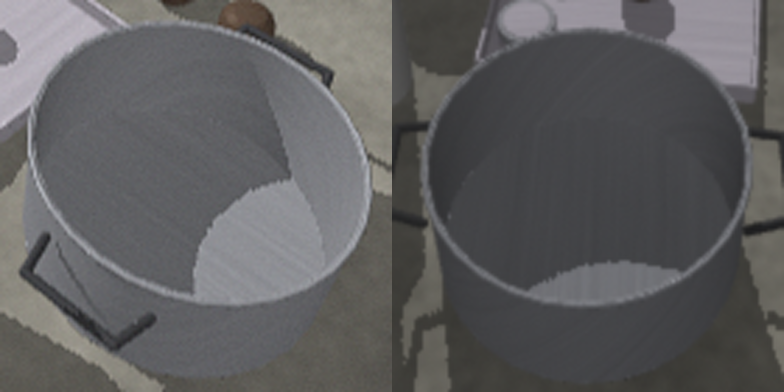

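```bash
python3 - <<'E'
from h import *
from scipy.optimize import least_squares
c=eyes.get_calibration('scene');d=eyes.get_calibration('side')
S=lambda x,y:(280+x/2.8,220+y/2.8)
D=lambda x,y:(180+(x-392)/2.8,230+y/2.8)
def circ(P,r):
    P=np.array(P)[:,:2];f=least_squares(lambda q:np.linalg.norm(P-q,axis=1)-r,P.mean(0));return f.x.round(4),f.fun.round(3)
print(circ([onz(c,*S(*p),.12) for p in ((28,130),(140,22),(370,185),(225,303))],.123))
print(circ([onz(d,*D(*p),.12) for p in ((425,155),(585,30),(749,160),(590,303))],.123))
for p in ((224,228),(257,261)): print('tin',onz(c,*p,.04).round(3))
print('stone side',onz(d,269,221,.026),onz(c,263.5,225.3,.026))
E
```

```text
(array([0.5355, 0.2829]), array([0.002, 0.002, 0.002, 0.001]))
(array([0.5353, 0.2847]), array([ 0.   , -0.001,  0.   , -0.001]))
tin [ 0.642 -0.045  0.04 ]
tin [0.637 0.095 0.04 ]
stone side [0.54327714 0.00481579 0.026     ] [0.54391805 0.00262845 0.026     ]
```

Request:
drive_tool --rows '[[[0,0,0],[3,-4.2,0],8.5],[[0,0,0],[3,-4.2,0],8.5],[[0,0,0],[3,-4.2,0],8.5],[[0,0,0],[3,-4.2,0],8.5],[[0,0,0],[3,-4.2,0],8.5],[[0,0,0],[3,-4.2,0],8.5],[[0,0,0],[3,-4.2,0],8.5],[[0,0,0],[3,-4.2,0],8.5]]' --force 40

```text
clock: 1.1
position: [0.3994, 0.2151, 0.2421]
ee_rot: [-0.0, 0.139, 0.99, 0.0]
contact_force: [0.6, 0.8, 0.4]
width: 0.0851
gripper_force: 0.0
```

Request:
drive_tool --rows '[[[0,0,0],[3,-4.2,0],8.5],[[0,0,0],[3,-4.2,0],8.5],[[0,0,0],[3,-4.2,-2],8.5],[[0,0,0],[3,-4.2,-3],8.5],[[0,0,0],[2.4,-4.5,-3],8.5],[[0,0,0],[0,0,0],8.5],[[0,0,0],[0,0,0],8.5]]'

```text
clock: 1.98
position: [0.5423, 0.0039, 0.162]
ee_rot: [-0.001, 0.14, 0.99, 0.0]
contact_force: [-0.6, -0.6, -0.5]
width: 0.0848
gripper_force: 0.0
```

```bash
python3 - <<'E'
from h import *
s=manip.get_state();print(s['position'],s['ee_rot'])
im,c=snap('wrist','w0.png'); print(np.round(c['view'],3).tolist(),proj(c,np.array([.5435,.003,.026])))
f=im.astype(int);m=((f[:,:,0]-f[:,:,2]>15)&(f[:,:,0]<150)).astype(np.uint8)
N,l,st,ce=cv2.connectedComponentsWithStats(m)
for i in range(1,N):
  if st[i,4]>200: print(st[i],ce[i],onz(c,*ce[i],.026))
E
```

```text
[0.54234614 0.00386847 0.1619973 ] [-7.73636881e-04  1.39841763e-01  9.90173507e-01  3.28559749e-04]
[[0.278, 0.961, 0.001, -0.154], [-0.909, 0.263, -0.324, 0.507], [-0.312, 0.089, 0.946, -0.137], [0.0, 0.0, 0.0, 1.0]] [257.48422786 187.03555647]
[ 228  169   48   46 1606] [251.39912827 192.29389788] [ 0.54691803 -0.00398127  0.026     ]
```

View pics/w0.png

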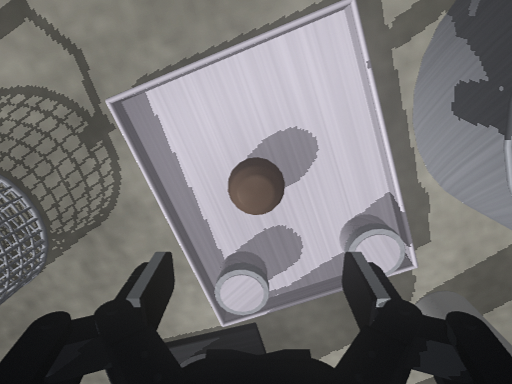

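The one stone in the tray shows at wrist pixel (256,185), where my estimate projects (257,187); it has the smallest y of the three stones (the others, at scene (342,213) and (368,226), lie on the bench at y = 0.10 and 0.18), so this is the one meant.

Request:
drive_tool --rows '[[[0,0,0],[0,-0.2,-3.5],8.5],[[0,0,0],[0,0,-3.5],8.5],[[0,0,0],[0,0,-3],8.5],[[0,0,0],[0,0,-2.3],8.5],[[0,0,0],[0,0,-1.5],8.5],[[0,0,0],[0,0,-0.5],8.5],[[0,0,0],[0,0,0],7],[[0,0,0],[0,0,0],6]]'

```text
clock: 3.02
position: [0.5435, 0.0017, 0.0202]
ee_rot: [0.001, 0.139, 0.99, 0.0]
contact_force: [-0.8, 0.8, 0.6]
width: 0.0598
gripper_force: 0.0
```

Request:
drive_tool --rows '[[[0,0,0],[0,0,0],5],[[0,0,0],[0,0,0],4.5],[[0,0,0],[0,0,0],4.5],[[0,0,0],[0,0,0],4.5]]' --force 30

```text
clock: 3.52
position: [0.5435, 0.0016, 0.0206]
ee_rot: [0.001, 0.14, 0.99, 0.0]
contact_force: [-0.4, 0.7, 6.0]
width: 0.0523
gripper_force: 30.9
```

Request:
drive_tool --rows '[[[0,0,0],[0,0,0],6],[[0,0,0],[0,0,0],6.2],[[0,0,0],[0,0,-0.5],6.2],[[0,0,0],[0,0,0],5.8],[[0,0,0],[0,0,0],4.5],[[0,0,0],[0,0,0],4.5],[[0,0,0],[0,0,0],4.5],[[0,0,0],[0,0,0],4.5]]'

```text
clock: 4.53
position: [0.5427, 0.0017, 0.0143]
ee_rot: [-0.0, 0.139, 0.99, 0.0]
contact_force: [-0.1, 0.0, 1.1]
width: 0.0522
gripper_force: 31.7
```

Request:
drive_tool --rows '[[[0,0,0],[0,0,0.8],4.5],[[0,0,0],[0,0,2],4.5],[[0,0,0],[0,0,3],4.5],[[0,0,0],[0,0,3.5],4.5],[[0,0,0],[0,0,3.5],4.5],[[0,0,-0.165],[0,-1,3],4.5],[[0,0,-0.165],[0,-2,0],4.5],[[0,0,-0.165],[-0.4,-3.5,0],4.5]]'

```text
clock: 5.52
position: [0.5392, -0.0633, 0.1734]
ee_rot: [0.001, 0.379, 0.925, 0.0]
contact_force: [-0.0, -0.5, -1.6]
width: 0.0523
gripper_force: 31.9
```

Request:
drive_tool --rows '[[[0,0,-0.165],[-0.5,-5,0],4.5],[[0,0,-0.165],[-0.5,-5,0],4.5],[[0,0,-0.165],[-0.5,-5,0],4.5],[[0,0,0],[-0.5,-4.5,0],4.5],[[0,0,0],[-0.4,-3,0],4.5],[[0,0,0],[0,-1.5,0],4.5],[[0,0,0],[0,0,0],4.5],[[0,0,0],[0,0,0],4.5]]'

```text
clock: 6.52
position: [0.5149, -0.3019, 0.1723]
ee_rot: [-0.0, 0.593, 0.805, 0.0]
contact_force: [0.6, 0.3, -1.8]
width: 0.0524
gripper_force: 31.9
```

```bash
python3 - <<'E'
from h import *
s=manip.get_state();print(s['position'],s['ee_rot'],s['qpos'])
im,c=snap('wrist','w1.png'); im2,d=snap('scene','s1.png')
A=cv2.resize(im2[60:240,150:330],(384,384),interpolation=cv2.INTER_CUBIC)
cv2.imwrite('pics/c2.png',np.hstack([im,A])[:,:784,::-1][:, :])
for p in ((.515,-.303,.09),(.41,-.338,.122)): print(proj(c,np.array(p)))
E
python3 -c "
import cv2;a=cv2.imread('pics/c2.png');print(a.shape);cv2.imwrite('pics/c2.png',a[:,:800])"
```

```text
[ 0.51485583 -0.30191682  0.17227621] [-4.49546726e-04  5.92757775e-01  8.05380558e-01  4.17891794e-04] [-6.47399358e-01  3.54334498e-01  1.56772460e+00  8.77397827e-04
  1.22044349e+00 -9.49539469e-01]
[258.99611985 207.26170389]
[ 94.09718352 228.12560749]
(384, 784, 3)
```

View pics/c2.png

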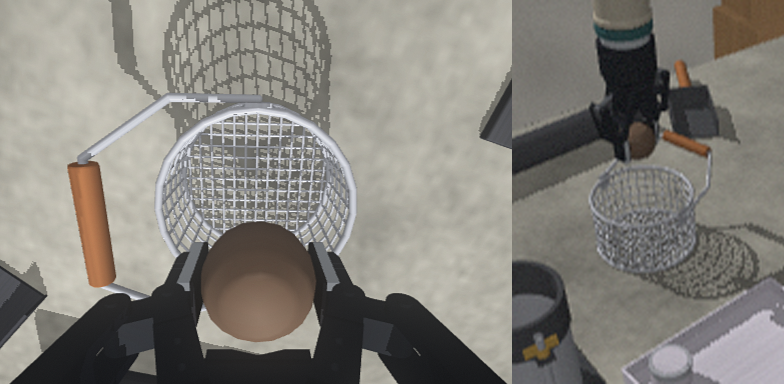

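Request:
drive_tool --rows '[[[0,0,0],[0,0,-2],4.5],[[0,0,0],[0,0,-3],4.5],[[0,0,0],[0,0,-3],4.5],[[0,0,0],[0,0,-3],4.5],[[0,0,0],[0,0,-2],4.5],[[0,0,0],[0,0,-1.2],4.5],[[0,0,0],[0,0,-0.5],4.5],[[0,0,0],[0,0,0],4.5]]'

```text
clock: 7.62
position: [0.5151, -0.3033, 0.0257]
ee_rot: [0.0, 0.593, 0.805, 0.0]
contact_force: [-0.9, -0.1, -2.1]
width: 0.0524
gripper_force: 31.9
```

Request:
drive_tool --rows '[[[0,0,0],[0,0,-0.3],4.5],[[0,0,0],[0,0,-0.2],4.5],[[0,0,0],[0,0,-0.1],4.5],[[0,0,0],[0,0,0],4.5]]'

```text
clock: 8.12
position: [0.5148, -0.3034, 0.0193]
ee_rot: [0.0, 0.593, 0.805, 0.0]
contact_force: [0.1, -0.1, -2.9]
width: 0.0519
gripper_force: 31.9
```

```bash
python3 - <<'E'
from h import *
import glob
c=None
s=manip.get_state();print(s['position'],s['contact_force'])
E
```

```text
[ 0.51476883 -0.30335061  0.01934246] [ 0.11968221 -0.09755999 -2.85366999]
```

Still no contact; continue in small steps.

Request:
drive_tool --rows '[[[0,0,0],[0,0,-0.15],4.5],[[0,0,0],[0,0,-0.15],4.5],[[0,0,0],[0,0,0],4.5]]'

```text
clock: 8.5
position: [0.5147, -0.3033, 0.0161]
ee_rot: [-0.0, 0.593, 0.805, 0.0]
contact_force: [0.5, 0.8, -2.4]
width: 0.0522
gripper_force: 31.9
```

Request:
drive_tool --rows '[[[0,0,0],[0,0,-0.1],4.5],[[0,0,0],[0,0,0],4.5]]'

```text
clock: 8.75
position: [0.5149, -0.3034, 0.0153]
ee_rot: [0.0, 0.593, 0.805, 0.0]
contact_force: [-0.4, 0.3, -1.8]
width: 0.0525
gripper_force: 31.9
```

Request:
drive_tool --rows '[[[0,0,0],[0,0,-0.1],4.5],[[0,0,0],[0,0,0],4.5]]'

```text
clock: 9.0
position: [0.5149, -0.3034, 0.0152]
ee_rot: [0.0, 0.593, 0.805, -0.0]
contact_force: [-1.3, 1.7, 5.2]
width: 0.0523
gripper_force: 32.3
```

Contact. Release slowly, then up.

Request:
drive_tool --rows '[[[0,0,0],[0,0,0],5.5],[[0,0,0],[0,0,0],5.9],[[0,0,0],[0,0,0],6.5],[[0,0,0],[0,0,0],6.8],[[0,0,0],[0,0,1],6.8],[[0,0,0],[0,0,3],6.8],[[0,0,0],[0,0,3],6.8],[[0,0,0],[0,0,4],6.8]]'

```text
clock: 10.0
position: [0.5144, -0.303, 0.1253]
ee_rot: [-0.001, 0.593, 0.805, 0.0]
contact_force: [1.1, -0.3, -0.0]
width: 0.0681
gripper_force: 0.0
```

Request:
drive_tool --rows '[[[0,0,0],[0,0,5],6.5],[[0,0,0],[0,0,5],6],[[0,0,0],[0,0,3],5.5],[[0,0,0],[0,0,0],5],[[0,0,0],[0,0,0],5]]'

```text
clock: 10.62
position: [0.5142, -0.3028, 0.2535]
ee_rot: [-0.001, 0.593, 0.805, 0.0]
contact_force: [0.7, 0.7, 0.4]
width: 0.05
gripper_force: 0.0
```

```bash
python3 - <<'E'
from h import *
s=manip.get_state();print(s['position'],s['ee_rot'])
im,c=snap('wrist','w2.png')
f=im.astype(int)
m=((f[:,:,0]-f[:,:,2]>60)).astype(np.uint8)
n,l,st,ce=cv2.connectedComponentsWithStats(m);i=1+np.argmax(st[1:,4]);print(st[i],ce[i])
P=np.argwhere(l==i)[:,::-1].astype(np.float32);r=cv2.minAreaRect(P);print(r)
v,_=cv2.fitLine(P,cv2.DIST_L2,0,.01,.01).reshape(2,2)
a=onz(c,*(ce[i]-v*30),.122);b=onz(c,*(ce[i]+v*30),.122);print('grip',onz(c,*ce[i],.122),'angle of hinge dir',np.arctan2(*(b-a)[1::-1])%np.pi)
E
```

```text
[ 0.51418041 -0.30282588  0.2534916 ] [-7.84891468e-04  5.93082278e-01  8.05141474e-01  4.66009063e-05]
[ 125  143   27   90 1498] [138.51134846 186.35514019]
((138.59727478027344, 187.67398071289062), (89.71485900878906, 17.901098251342773), 83.9909896850586)
grip [ 0.40772917 -0.33569666  0.122     ] angle of hinge dir 1.8416941465598813
```

View pics/w2.png

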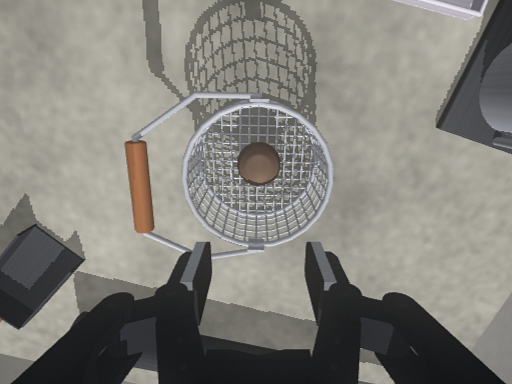

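Request:
drive_tool --rows '[[[0,0,0],[-2.5,-0.8,0],4],[[0,0,0],[-4,-1.2,0],4],[[0,0,0],[-3,-1,0],4],[[0,0,0],[-1.1,-0.3,-3],4],[[0,0,0],[0,0,-4],4],[[0,0,0],[0,0,-4],4],[[0,0,0],[0,0,-2],4],[[0,0,0],[0,0,-0.9],4]]'

```text
clock: 11.68
position: [0.4074, -0.335, 0.1126]
ee_rot: [-0.003, 0.593, 0.805, 0.001]
contact_force: [-0.5, 0.5, 0.1]
width: 0.0401
gripper_force: 0.0
```

Request:
drive_tool --rows '[[[0,0,0],[0,0,0],4],[[0,0,0],[0,0,0],3],[[0,0,0],[0,0,0],2.4],[[0,0,0],[0,0,0],2.1],[[0,0,0],[0,0,0],1.8]]' --force 20

```text
clock: 12.3
position: [0.4099, -0.3365, 0.116]
ee_rot: [0.001, 0.593, 0.805, 0.001]
contact_force: [2.9, 1.2, 1.5]
width: 0.0177
gripper_force: 2.0
```

Request:
drive_tool --rows '[[[0,0,0],[0,0,0],1.2],[[0,0,0],[0,0,0],1.0],[[0,0,0],[0,0,0],1.0],[[0,0,0],[0,0,0],1.0]]' --force 45

```text
clock: 12.8
position: [0.409, -0.3368, 0.1158]
ee_rot: [0.001, 0.593, 0.805, -0.0]
contact_force: [2.0, 0.2, 4.7]
width: 0.0164
gripper_force: 44.0
```

```bash
python3 - <<'E'
from h import *
s=manip.get_state();print(s['position'],s['contact_force'],s['moment'])
# arc steps along basket x (yaw .295) from measured pose
import math
T=np.r_[1.25*(1-np.array([.02,.08,.17,.27,.37,.47,.57,.67,.77,.87,.95,1.]))]
px,pz=-.114*math.sin(1.25),.114*math.cos(1.25)
for t in T:
    x,z=-.114*math.sin(t),.114*math.cos(t); print(np.round(100*np.array([(x-px)*math.cos(.295),(x-px)*math.sin(.295),z-pz]),2)); px,pz=x,z
E
```

```text
[ 0.4090463  -0.33681052  0.1157838 ] [1.96172481 0.2455748  4.65370319] [ 0.00528336 -0.21139434 -0.00287293]
[0.09 0.03 0.27]
[0.31 0.09 0.79]
[0.56 0.17 1.14]
[0.76 0.23 1.18]
[0.9  0.27 1.07]
[1.02 0.31 0.94]
[1.12 0.34 0.8 ]
[1.21 0.37 0.65]
[1.28 0.39 0.49]
[1.33 0.4  0.32]
[1.08 0.33 0.13]
[0.68 0.21 0.02]
```

Request:
drive_tool --rows '[[[0,0,0],[0.1,0.03,0.3],1.0],[[0,0,0],[0.3,0.1,0.8],1.0],[[0,0,0],[0.55,0.17,1.15],1.0],[[0,0,0],[0.75,0.23,1.2],1.0],[[0,0,0],[0.9,0.27,1.05],1.0],[[0,0,0],[1.0,0.3,0.95],1.0],[[0,0,0],[1.1,0.35,0.8],1.0],[[0,0,0],[0,0,0],1.0]]'

```text
clock: 13.8
position: [0.4569, -0.3219, 0.1786]
ee_rot: [0.001, 0.593, 0.806, -0.0]
contact_force: [-0.1, -1.8, 0.7]
width: 0.0165
gripper_force: 44.1
```

Request:
drive_tool --rows '[[[0,0,0],[1.2,0.37,0.65],1.0],[[0,0,0],[1.3,0.4,0.5],1.0],[[0,0,0],[1.3,0.4,0.3],1.0],[[0,0,0],[1.1,0.33,0.15],1.0],[[0,0,0],[0.7,0.2,0],1.0],[[0,0,0],[0,0,0],1.0]]'

```text
clock: 14.55
position: [0.5129, -0.3052, 0.1943]
ee_rot: [0.001, 0.593, 0.805, -0.0]
contact_force: [2.3, -4.0, 5.3]
width: 0.0168
gripper_force: 44.4
```

```bash
python3 - <<'E'
from h import *
s=manip.get_state();print(s['position'],s['contact_force'],s['moment'])
im,c=snap('side','d1.png');im2,d=snap('scene','s2.png')
A=cv2.resize(im[60:200,230:370],(400,400),interpolation=cv2.INTER_CUBIC);B=cv2.resize(im2[60:200,150:290],(400,400),interpolation=cv2.INTER_CUBIC)
cv2.imwrite('pics/c3.png',np.hstack([A,B])[:,:,::-1])
E
```

```text
[ 0.51293039 -0.30521416  0.19431594] [ 2.34461316 -4.03802474  5.28412973] [-0.61097737 -0.17732447 -0.06823696]
```

View pics/c3.png

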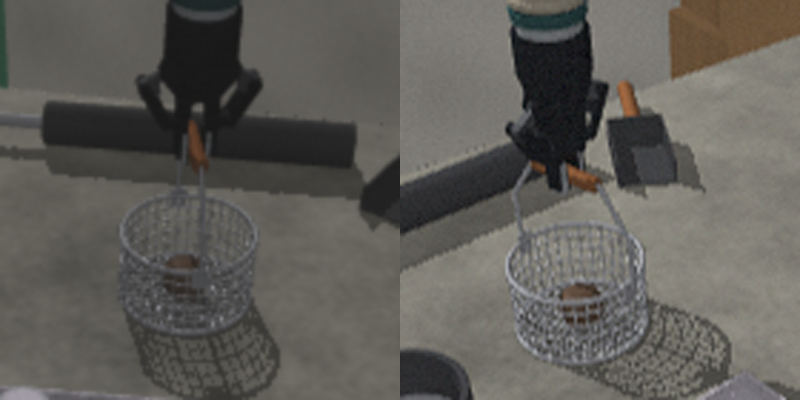

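Request:
drive_tool --rows '[[[0,0,0],[0,0,0.1],1.0],[[0,0,0],[0,0,0],1.0]]' --force 60

```text
clock: 14.9
position: [0.5113, -0.3049, 0.1947]
ee_rot: [-0.0, 0.593, 0.805, -0.0]
contact_force: [-0.6, -3.0, 2.5]
width: 0.0164
gripper_force: 58.7
```

Request:
drive_tool --rows '[[[0,0,0],[0,0,0.1],1.0],[[0,0,0],[0,0,0],1.0]]'

```text
clock: 15.15
position: [0.5111, -0.3042, 0.195]
ee_rot: [-0.001, 0.593, 0.805, 0.0]
contact_force: [1.0, -1.9, -1.1]
width: 0.0161
gripper_force: 58.5
```

Request:
drive_tool --rows '[[[0,0,0],[0,0,0.1],1.0],[[0,0,0],[0,0,0],1.0]]'

```text
clock: 15.4
position: [0.5107, -0.3033, 0.1953]
ee_rot: [-0.002, 0.593, 0.805, 0.001]
contact_force: [-1.1, 0.7, -5.1]
width: 0.016
gripper_force: 58.5
```

Request:
drive_tool --rows '[[[0,0,0],[0,0,0.2],1.0],[[0,0,0],[0,0,0],1.0]]'

```text
clock: 15.65
position: [0.5117, -0.3045, 0.1986]
ee_rot: [-0.0, 0.593, 0.805, 0.0]
contact_force: [0.1, 0.1, -5.0]
width: 0.0161
gripper_force: 58.5
```

Request:
drive_tool --rows '[[[0,0,0],[0,0,0.4],1.0],[[0,0,0],[0,0,1],1.0],[[0,0,0],[0,0,1.8],1.0],[[0,0,0],[0,0,2.5],1.0],[[0,0,0],[0,0,3],1.0],[[0,0,0],[0,0,3],1.0],[[0,0,0],[0,0,2.5],1.0],[[0,0,0],[0,0,1.5],1.0]]'

```text
clock: 16.65
position: [0.512, -0.305, 0.3581]
ee_rot: [0.002, 0.593, 0.805, 0.0]
contact_force: [-0.9, 0.0, -6.3]
width: 0.0161
gripper_force: 58.7
```

Request:
drive_tool --rows '[[[0,0,0],[0,0,0.8],1.0],[[0,0,0],[0,0,0.3],1.0],[[0,0,0],[0,0,0],1.0],[[0,0,0],[0,0,0],1.0]]'

```text
clock: 17.15
position: [0.5116, -0.3047, 0.3659]
ee_rot: [-0.001, 0.593, 0.805, 0.0]
contact_force: [0.3, 0.1, -5.6]
width: 0.016
gripper_force: 58.7
```

```bash
python3 - <<'E'
from h import *
s=manip.get_state();print(s['position'],s['contact_force'])
c=eyes.get_calibration('side');d=eyes.get_calibration('scene')
print(two(c,(161,193),d,(222,255)), 'bottle cap')
E
```

```text
[ 0.51157529 -0.30467419  0.36586467] [ 0.28037609  0.06510153 -5.61921638]
(array([0.76567127, 0.15983276, 0.23145733]), np.float64(0.0016445053488560284)) bottle cap
```

Request:
drive_tool --rows '[[[0,0,0],[0.1,0.3,0],1.0],[[0,0,0],[0.1,0.7,0],1.0],[[0,0,0],[0.1,1.1,0],1.0],[[0,0,0],[0.1,1.5,0],1.0],[[0,0,0],[0.1,1.9,0],1.0],[[0,0,0],[0.1,2.3,0],1.0],[[0,0,0],[0.1,2.5,0],1.0],[[0,0,0],[0.1,2.5,0],1.0]]'

```text
clock: 18.15
position: [0.5196, -0.1745, 0.367]
ee_rot: [-0.0, 0.593, 0.805, 0.0]
contact_force: [-0.2, 0.0, -5.2]
width: 0.0157
gripper_force: 58.7
```

Request:
drive_tool --rows '[[[0,0,0],[0.1,2.5,0],1.0],[[0,0,0],[0.1,2.5,0],1.0],[[0,0,0],[0.1,2.5,0],1.0],[[0,0,0],[0.1,2.5,0],1.0],[[0,0,0],[0.1,2.5,0],1.0],[[0,0,0],[0.1,2.5,0],1.0],[[0,0,0],[0.1,2.5,0],1.0],[[0,0,0],[0.1,2.5,0],1.0]]'

```text
clock: 19.15
position: [0.5271, 0.0253, 0.3671]
ee_rot: [0.0, 0.593, 0.805, 0.0]
contact_force: [-0.0, 0.1, -6.0]
width: 0.016
gripper_force: 58.7
```

Request:
drive_tool --rows '[[[0,0,0],[0.1,2.5,0],1.0],[[0,0,0],[0.1,2.5,0],1.0],[[0,0,0],[0.1,2.5,0],1.0],[[0,0,0],[0.1,2.5,0],1.0],[[0,0,0],[0.1,2.5,0],1.0],[[0,0,0],[0.1,2.5,0],1.0],[[0,0,0],[0.1,2.4,0],1.0],[[0,0,0],[0.1,2.2,0],1.0]]'

```text
clock: 20.15
position: [0.5349, 0.2211, 0.367]
ee_rot: [-0.0, 0.593, 0.805, 0.0]
contact_force: [-0.2, 0.2, -6.3]
width: 0.0162
gripper_force: 58.7
```

Request:
drive_tool --rows '[[[0,0,0],[0,1.9,0],1.0],[[0,0,0],[0,1.5,0],1.0],[[0,0,0],[0,1.2,0],1.0],[[0,0,0],[0,0.9,0],1.0],[[0,0,0],[0,0.6,0],1.0],[[0,0,0],[0,0.3,0],1.0],[[0,0,0],[0,0,0],1.0],[[0,0,0],[0,0,0],1.0]]'

```text
clock: 21.15
position: [0.5359, 0.2827, 0.3669]
ee_rot: [0.0, 0.593, 0.805, -0.0]
contact_force: [0.6, 0.7, -5.9]
width: 0.016
gripper_force: 58.7
```

```bash
python3 - <<'E'
from h import *
s=manip.get_state();print(s['position'],s['ee_rot'],s['contact_force'])
im,c=snap('side','d2.png');im2,d=snap('scene','s3.png')
A=cv2.resize(im[130:380,155:355],(400,500),interpolation=cv2.INTER_CUBIC);B=cv2.resize(im2[130:380,240:440],(400,500),interpolation=cv2.INTER_CUBIC)
cv2.imwrite('pics/c4.png',np.hstack([A,B])[:,:,::-1])
E
```

```text
[0.53586872 0.28273846 0.36687463] [ 1.86796864e-04  5.93280511e-01  8.04995770e-01 -1.08858002e-04] [ 0.62048676  0.74663791 -5.88120518]
```

View pics/c4.png

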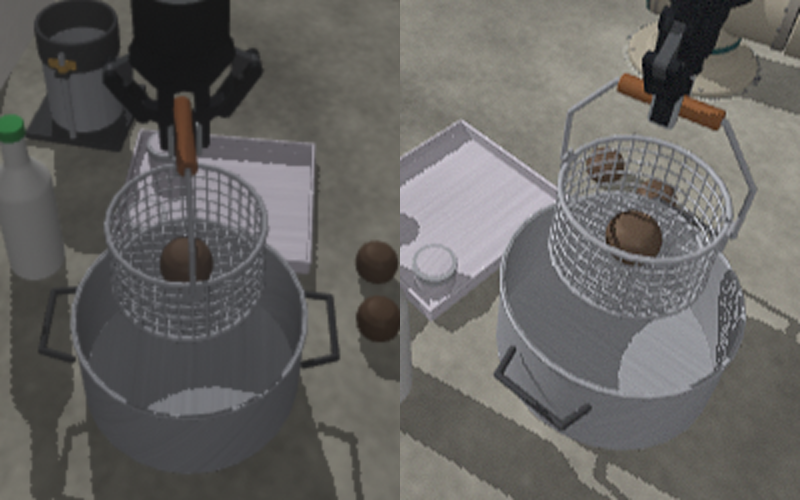

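```bash
python3 - <<'E'
from h import *
from scipy.optimize import least_squares
d=eyes.get_calibration('scene');c=eyes.get_calibration('side')
D=lambda x,y:(155+x/2,130+y/2)
S=lambda x,y:(240+(x-400)/2,130+y/2)
A=[D(*p) for p in((105,215),(190,166),(268,212),(190,258))];B=[S(*p) for p in ((557,178),(635,138),(733,225),(660,262))]
for z in (.255,.261,.267):
  for cc,Q in((c,A),(d,B)):
    P=np.array([onz(cc,*q,z) for q in Q])[:,:2];f=least_squares(lambda q:np.linalg.norm(P-q,axis=1)-.077,P.mean(0));print(z,f.x.round(4),f.fun.round(3))
print('grip',two(c,D(185,134),d,S(671,101)))
print('stone',two(c,D(186,262),d,S(634,235)))
E
```

```text
0.255 [0.5413 0.2653] [ 0.001 -0.017  0.004 -0.017]
0.255 [0.5328 0.2808] [ 0.003  0.     0.003 -0.001]
0.261 [0.5401 0.2705] [ 0.    -0.018  0.003 -0.018]
0.261 [0.5378 0.2836] [ 0.002 -0.001  0.002 -0.001]
0.267 [0.539  0.2757] [-0.001 -0.018  0.002 -0.018]
0.267 [0.5428 0.2864] [ 0.001 -0.002  0.001 -0.002]
grip (array([0.53538085, 0.28313251, 0.37308227]), np.float64(0.000505777317423365))
stone (array([0.53650321, 0.28588506, 0.20208947]), np.float64(0.002177668373091035))
```

```bash
python3 - <<'E'
from h import *
for n,o,k in(('side',(155,130),0),('scene',(240,130),400)):
  c=eyes.get_calibration(n)
  a=np.linspace(0,2*np.pi,73); P=np.array([proj(c,np.array([.5355+.078*np.cos(t),.2835+.078*np.sin(t),.261])) for t in a])
  P=(P-o)*2+[k,0]; print(n,'L',P[P[:,0].argmin()],'R',P[P[:,0].argmax()],'T',P[P[:,1].argmin()],'B',P[P[:,1].argmax()])
im=cv2.imread('pics/d2.png');cv2.imwrite('pics/c5.png',cv2.resize(im[185:305,195:305],None,fx=5,fy=5,interpolation=cv2.INTER_CUBIC))
E
```

```text
side L [104.92911404 224.24931348] R [268.7137477  221.87749293] T [190.33792693 162.48632724] B [183.0020004  287.46246923]
scene L [559.05914121 185.66283485] R [734.16388944 212.76948932] T [630.84878209 135.3985871 ] B [661.34954564 262.93780531]
```

View pics/c5.png

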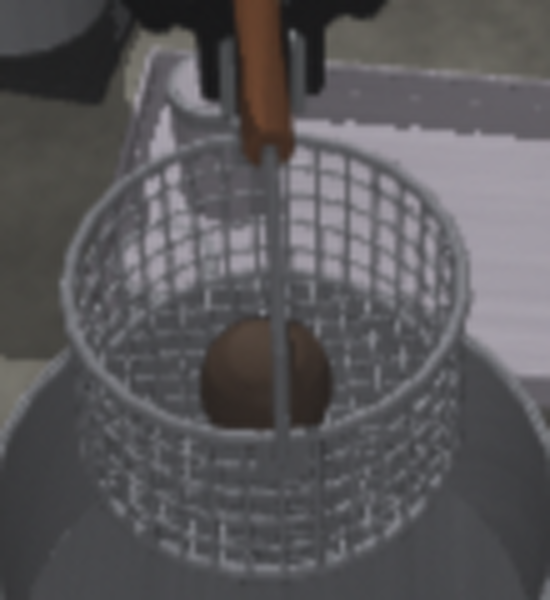

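The enlarged side view shows the stone in the basket. Its rim runs from row 132 to 437 and column 62 to 470, which matches the projection of a level rim at (0.5355, 0.2835, 0.261). It is centred over the pot and TCP − 0.196 gives the bottom, so I lower it 14.7 cm.

Request:
drive_tool --rows '[[[0,0,0],[0,0,-0.5],1.0],[[0,0,0],[0,0,-1],1.0],[[0,0,0],[0,0,-1.5],1.0],[[0,0,0],[0,0,-2],1.0],[[0,0,0],[0,0,-2],1.0],[[0,0,0],[0,0,-2],1.0],[[0,0,0],[0,0,-2],1.0],[[0,0,0],[0,0,-1.5],1.0]]'

```text
clock: 22.25
position: [0.5351, 0.2829, 0.2398]
ee_rot: [-0.001, 0.593, 0.805, -0.001]
contact_force: [-0.3, 1.2, -5.3]
width: 0.0162
gripper_force: 58.7
```

Request:
drive_tool --rows '[[[0,0,0],[0,0,-1],1.0],[[0,0,0],[0,0,-0.6],1.0],[[0,0,0],[0,0,-0.4],1.0],[[0,0,0],[0,0,-0.2],1.0],[[0,0,0],[0,0,0],1.0],[[0,0,0],[0,0,0],1.0],[[0,0,0],[0,0,0],1.0],[[0,0,0],[0,0,0],1.0]]'

```text
clock: 23.25
position: [0.5359, 0.2832, 0.22]
ee_rot: [0.0, 0.593, 0.805, 0.0]
contact_force: [-0.8, 0.5, -5.1]
width: 0.0159
gripper_force: 58.7
```

Request:
drive_tool --rows '[[[0,0,0],[0,0,0],1.0],[[0,0,0],[0,0,0],1.0],[[0,0,0],[0,0,0],1.0],[[0,0,0],[0,0,0],1.0],[[0,0,0],[0,0,0],1.0],[[0,0,0],[0,0,0],1.0],[[0,0,0],[0,0,0],1.0],[[0,0,0],[0,0,0],1.0]]'

```text
clock: 24.25
position: [0.5358, 0.2832, 0.2198]
ee_rot: [0.0, 0.593, 0.805, 0.0]
contact_force: [0.5, 0.0, -6.4]
width: 0.0159
gripper_force: 58.7
```

```bash
python3 - <<'E'
from h import *
s=manip.get_state();print(s['clock'],s['position'],s['ee_rot'],s['contact_force'],s['qd'].round(3) if hasattr(s['qd'],'round') else s['qd'])
ims=[eyes.get_image('scene').astype(int) for _ in range(2)]
print('motion px',(abs(ims[0]-ims[1]).max(2)>40).sum())
for n in('scene','side'):
  c=eyes.get_calibration(n);im=eyes.get_image(n).astype(int)
  m=((im[:,:,0]-im[:,:,2]>15)&(im[:,:,0]<150)).astype(np.uint8)
  N,l,st,ce=cv2.connectedComponentsWithStats(m)
  print(n,'stone exp',proj(c,np.array([.5355,.2835,.051])),'grip exp',proj(c,np.array([.5355,.2835,.224])))
  for i in range(1,N):
    if 60<st[i,4]<700 and 230<ce[i][0]<400 and ce[i][1]>150: print(st[i],ce[i].round(1))
E
```

```text
24.25 [0.53582378 0.28317568 0.21984273] [5.17823122e-05 5.93096187e-01 8.05131609e-01 4.32444644e-05] [ 0.52949573  0.04429452 -6.40230271] [-0.001 -0.001  0.001  0.     0.001 -0.002]
motion px 0
scene stone exp [344.3373252  289.83201639] grip exp [358.64991613 239.7630221 ]
[333 203  19  19 280] [342.1 212. ]
[336 225  10  13  87] [340.8 230.9]
[362 237  20  16 178] [371.2 244.9]
[333 278  24  25 446] [344.7 290.3]
side stone exp [250.11292557 302.14821454] grip exp [248.80081244 252.62197494]
[244 236  11  36 280] [248.4 253.8]
[335 250  18  14 175] [342.9 256.2]
[334 278  21  15 218] [344.  284.7]
[239 292  11  13 111] [244.9 298.1]
```

```bash
python3 -c "
from rig import job; print(job.sign_off())"
```

```text
the job is handed in; nothing more can be done
None
```

The job is handed in at about 24 s on the clock: the cobble is in the basket, and the basket hangs still and level in the middle of the pot, held by its grip, with its bottom about 20 mm above the pot's floor; the wrist force shows only its weight, so it touches nothing.

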